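# Square up the cut panels and show the short one to the camera

### The job

Three plywood panels stand on edge in the wooden rack: push each one back until its rear end is flush against the rack's stop board, so that you can see which one was cut short. Then lift the short panel out by its top edge and hold it up in the air in front of the camera, 15 cm from the front of the lens, centred on the lens and upright, with a broad face square to it. Finish still holding it there; leave the other two panels standing flush in the rack, do not touch the camera, mind the desk lamp at the back, and leave the rest of the table undisturbed.

Things in the scene. Friction and masses are not known exactly. Their poses are not given: they have to be found in the camera images.
- rack: fixed dark wooden rack, base 152 x 150 x 6 mm. Origin: centre of its underside, on the table; x to the rear. Stop board 56 mm high across the rear, front face at x = +65 mm; front open. Three slots along x at y = -48, 0, +48 mm, 11.5 mm wide between 6 mm rails, rail tops 40 mm above the table. Panels stand 6 mm above the table, tops at 96 mm, at first 15 to 60 mm off the stop, in any order.
- short_panel: the plywood panel that was cut short: 105 long x 9 thick x 90 high mm (the others are 120 long), 80 g, loose, standing on its long edge in one of the rack's three slots. Origin: centre of its underside; x along its length (to the rack's stop), y through its thickness, z up. It slides easily (about 1 N).
- full_panel_1: one of the two full-length plywood panels, 120 long x 9 thick x 90 high mm, 80 g, loose, standing on its long edge in one of the rack's three slots. Origin: centre of its underside; x along its length (to the rack's stop), y through its thickness, z up.
- full_panel_2: one of the two full-length plywood panels, 120 long x 9 thick x 90 high mm, 80 g, loose, standing on its long edge in one of the rack's three slots. Origin: centre of its underside; x along its length (to the rack's stop), y through its thickness, z up.
- short_panel_rear (a point): middle of the rear end face (the end towards the rack's stop board) of the short panel, half way up
- full_panel_1_rear (a point): middle of the rear end face (the end towards the rack's stop board) of the first full-length panel, half way up
- full_panel_2_rear (a point): middle of the rear end face (the end towards the rack's stop board) of the second full-length panel, half way up
- short_panel_centre (a point): centre of the short panel, 45 mm above its underside
- copy_camera: small black camera (34 x 108 x 68 mm) on a fixed column stand, base 90 mm across, 204 mm high in all. Origin: centre of the base's underside. The lens looks level along the body's -x; its axis is 160 mm above the table, the front of its 54 mm barrel at x = -50 mm. Hold the panel's centre on this axis at x = -200 mm, the panel's y axis along the camera's x (either way), z up.
- lens (a point): centre of the front of the camera's lens, 160 mm above the table. (A fixed green desk lamp stands at the back of the table: its shade takes up world x from 0.73 to 0.88, y from -0.04 to 0.11, heights 0.21 to 0.38 m, behind the work; keep on the robot's side of it.)
- sanding_block: sanding block, 45 x 75 x 30 mm, lying loose on the table between the rack and the camera; not part of the work, leave it where it is. Origin: centre of its underside.
- tube: small white paint tube with a dark cap, 38 x 123 x 24 mm, lying loose on the table between the rack and the camera; not part of the work, leave it where it is. Origin: centre of its underside.
Not all that is in view belongs to the job. Leave any turquoise look-alike of the full_panel_2 alone.

How it is judged:
By the outcome, as a careful person would: the job done as asked, in the order asked, and still so for the second after the job is handed in, while the arm keeps its last pose, push and grip.
It also fails if it takes over 64 s, if anything falls off the work surface, if the arm or the gripper's body presses on something with over 40 N, if the wrist force passes 120 N, or if a joint passes its speed limit or range.

### The arm

A 6-joint arm with a two-finger parallel gripper is mounted at the origin on a cart in front of the work surface, level with it; the furniture and walls round the work are solid. World frame = base frame: x ahead of the robot, y to its left, z up, the work surface at z = 0. Lengths are in mm, angles in rad, forces in N, time in s.
With the tool pointing down it reaches from about 350 to 975 mm from the base axis. Payload 7.1 kg.
Tool frame: the origin (TCP) lies midway between the tips of the shut fingers; the grasp point (between the pads) lies 19 mm behind it (ctrl.grip_depth is the distance from the TCP to the grasp point, in mm); z points along the fingers, y is the line along which they close (so a half turn about z gives the same grasp; the last joint's range is limited). The gripper opens to 88 mm and grips with 3 to 60 N. Pads are 20 mm wide; open, the fingers measure 115 mm over their backs; the gripper's body (75 mm by 178 mm) begins 61 mm behind the grasp point.
Start: joints at [-1.313, 0.423, 1.63, -0, 1.089, -0.019], TCP at [170.818, -601.187, 222.675] pointing down, gripper open.
Joint ranges: [-3, 3], [-0.9, 2.11], [0.09, 2.58], [-1.31, 4.45], [0.11, 2.69], [-2.54, 2.54]. Speed limits (rad/s): [2.39, 2.39, 3.01, 3.14, 3.14, 3.14].

### API

Orientations are given as a rotation vector (axis times angle).
In Python, from workcell import ctrl, cams gives the robot as it stands.
- The arm moves only by the tool move_arm, never from a script. Its argument "steps" is a list of rows, each a list of 3 entries, a list of its own where there are three numbers: the shift along the tool's x, y, z in units of 25 mm (1.0 is 25 mm), then the turn about the tool's z in units of 5 degrees (1.0 is 5 degrees), then the closure, from 0 (fully open) to 1 (shut). A call has 1 to 20 rows; each row shifts and turns the commanded pose from where the row before left it, along the tool's axes as they then stand; what a row does not reach is not made up. A row lasts 1/12 s, in which the tool goes at most 41.7 mm and 7.16 degrees, less where a joint would pass 70% of its speed; a pose out of reach is approached as far as the arm can. A call is refused whole if a number of a shift passes 1 or a number of a turn 1, either way. A call with a gripper value outside its range is refused whole. The fingers move at their own pace and stop on an object; the grip force is fixed at half the most. Time passes only in rows, so rows that do not move let the fingers close. It gives the time, the measured TCP pose, the force, the opening and the grip force at its end, in the units of the state.
- ctrl.get_obs(): the state, without advancing time (a new reading comes with each control period).
- cams.get_image(name): name is "side" or "top" or "wrist"; returns a dict with "image" (420x560x3 uint8, red, green, blue), "camera_matrix" (3x3 intrinsics, pixels), "k1" (the pictures are not rectified: a ray, as slopes to the right and down, at radius r is drawn at 1 + k1 r^2 times it, then the intrinsics apply), "xyz" and "rotation" of the camera in the world; the wrist camera has in their place "mount" (4x4, takes a point from camera to tool coordinates, whose origin is the TCP and whose axes are the flange's). Camera axes: x right, y down, z forward; pixel columns grow to the right and rows downward; lengths in mm; the calibration is good to about 2 mm. A picture is of the moment at which its call begins: read the wrist's pose just before it. There is no depth.
- ctrl.close_job(): hands the job in; it is judged then, once.
Trained networks look in the newest picture that a camera, given by its name, has taken for a name from the list of things; names that differ only in an ending like _2 or _b are one class to them, and where a whole thing is asked for, a point or a joint stands for the part that bears it (a point fixed in the world has none). Each returns a list of dicts, best first, with "p" (0 to 1); they miss things now and then, are a little off and sometimes report something else, mostly with a low value. They report only what shows in the picture. A call takes as long as a camera call. They do not tell look-alikes from the thing itself.
- cams.boxes_of(camera, thing): "rect" ([centre column, centre row, width, height] in pixels, round what is visible of it).
- cams.cut_out(camera, thing): "pixels" (420x560 bool, what is visible of it) and "rect" ([centre column, centre row, width, height] in pixels, round what is visible of it).
The state is a dict: "t": time; "qpos": joint angles; "qvel": joint speeds; "joint_torque": joint torques, N m; "ee_pos": TCP position; "orientation": TCP orientation; "ft_force": force on the tool from outside, world axes, zero at the start; "moment": the same for the moment, N m; "width": finger opening in mm; "grasp_force": force on a finger pad.
Only numpy, scipy, OpenCV 4.12 (cv2) and the standard library are available. Lean on these libraries where they do the work, as an engineer would, in place of code of your own. Each camera call takes 0.05 s, during which the arm holds its last target. There are 200 camera calls.

## Working session

There is one attempt and no reset: what is moved stays moved. The work goes in short steps, Python scripts to look and compute and a tool call to move; the robot and the scene stay as the last step left them, time stands still between calls to the robot, and variables do not carry over. Pictures are saved under pics/ and viewed, at most 12 in all, crops included, and the job is handed in when it is done.

Besides the shell and the picture viewer there is one more tool, called after "Emit:" as a command line: name --argument value ..., lists and objects as JSON in quotes. move_arm: Moves the arm, as the interface text tells. Its arguments: {"type":"object","properties":{"steps":{"type":"array"}},"required":["steps"]}

```bash
mkdir -p pics; ls
cat > h.py <<'E'
import numpy as np, cv2
from scipy.spatial.transform import Rotation as R
from workcell import ctrl, cams
def pose():
    o=ctrl.get_obs(); T=np.eye(4); T[:3,:3]=R.from_rotvec(o["orientation"]).as_matrix(); T[:3,3]=o["ee_pos"]; return T
def shot(n):
    T=pose(); d=cams.get_image(n)
    if "mount" in d: C=T@np.array(d["mount"])
    else:
        C=np.eye(4); C[:3,:3]=np.array(d["rotation"]).reshape(3,3); C[:3,3]=d["xyz"]
    return dict(im=d["image"],K=np.array(d["camera_matrix"]),k1=d["k1"],C=C)
def proj(s,P):
    P=np.atleast_2d(P).astype(float); q=(P-s["C"][:3,3])@s["C"][:3,:3]
    a=q[:,:2]/q[:,2:]; a=a*(1+s["k1"]*(a**2).sum(1,keepdims=True))
    return a@s["K"][:2,:2].T+s["K"][:2,2]
def onz(s,uv,z):
    uv=np.atleast_2d(uv).astype(float); a=(uv-s["K"][:2,2])/np.diag(s["K"])[:2]; b=a.copy()
    for _ in range(20): b=a/(1+s["k1"]*(b**2).sum(1,keepdims=True))
    d=np.c_[b,np.ones(len(b))]@s["C"][:3,:3].T; o=s["C"][:3,3]
    return o+d*((z-o[2])/d[:,2])[:,None]
def save(s,f,crop=None,scale=1):
    im=s["im"][:,:,::-1]
    if crop: im=im[crop[1]:crop[3],crop[0]:crop[2]]
    cv2.imwrite("pics/"+f,cv2.resize(im,None,fx=scale,fy=scale,interpolation=cv2.INTER_CUBIC))
E
python3 - <<'E'
from h import *
np.set_printoptions(precision=1,suppress=True)
ims=[]
for n in ["top","side"]:
    s=shot(n); save(s,n+"0.png",scale=1.42); print(n,s["C"],s["K"],s["k1"])
    for t in ["rack","short_panel","full_panel_1","copy_camera","sanding_block","tube"]:
        for r in cams.boxes_of(n,t): print(t,np.array(r["rect"]),round(r["p"],2),onz(s,r["rect"][:2],50)[0])
print(ctrl.get_obs())
E
```

```text
picsTraceback (most recent call last):
  File "<stdin>", line 5, in <module>
  File "h.py", line 10, in shot
    C=np.eye(4); C[:3,:3]=np.array(d["rotation"]).reshape(3,3); C[:3,3]=d["xyz"]
                          ~~~~~~~~~~~~~~~~~~~~~~~~~~~~~~~^^^^^
ValueError: cannot reshape array of size 3 into shape (3,3)
```

```bash
sed -i 's/np.array(d\["rotation"\]).reshape(3,3)/R.from_rotvec(d["rotation"]).as_matrix()/' h.py
python3 - <<'E'
from h import *
np.set_printoptions(precision=1,suppress=True)
ims=[]
for n in ["top","side"]:
    s=shot(n); save(s,n+"0.png",scale=1.42); print(n,s["C"],s["K"],s["k1"])
    for t in ["rack","short_panel","full_panel_1","copy_camera","sanding_block","tube"]:
        for r in cams.boxes_of(n,t): print(t,np.array(r["rect"]),round(r["p"],2),onz(s,r["rect"][:2],50)[0])
print(ctrl.get_obs())
E
```

```text
top [[  -0.    -1.     0.1  484.3]
 [  -1.     0.    -0.    35. ]
 [   0.    -0.1   -1.  1152. ]
 [   0.     0.     0.     1. ]] [[439.9   0.  274.2]
 [  0.  439.9 203.5]
 [  0.    0.    1. ]] -0.050946044238463196
rack [215.1 207.1  63.9  64.1] 0.8 [561.4 169.8  50. ]
short_panel [189.7 216.5   8.7  46.6] 0.8 [538.3 233.5  50. ]
full_panel_1 [138.9 188.8  47.6  29.5] 0.76 [609.1 362.4  50. ]
full_panel_1 [211.2 216.9  12.7  45.9] 0.61 [536.9 179.5  50. ]
full_panel_1 [232.2 212.9   7.7  49. ] 0.59 [546.5 126.9  50. ]
copy_camera [393.  218.   45.6  52.4] 0.61 [ 530.3 -278.1   50. ]
sanding_block [332.4 241.3  22.2  26.7] 0.79 [ 473.3 -123.5   50. ]
tube [302.4 226.5  23.2  46.4] 0.88 [511.  -48.8  50. ]
side [[ -0.9  -0.2   0.2 241.5]
 [ -0.3   0.6  -0.7 920. ]
 [  0.   -0.8  -0.6 921.3]
 [  0.    0.    0.    1. ]] [[471.5   0.  280.7]
 [  0.  471.5 207.3]
 [  0.    0.    1. ]] 0.004459902062335662
rack [248.8 276.1  66.6  69.3] 0.94 [567.  211.6  50. ]
short_panel [261.1 284.6  41.7  40.3] 0.78 [528.9 226.9  50. ]
full_panel_1 [205.2 320.9  15.5  68.1] 0.89 [608.7 366.7  50. ]
full_panel_1 [266.7 269.8  45.6  39. ] 0.87 [532.9 177.6  50. ]
full_panel_1 [270.7 252.6  46.6  29. ] 0.7 [544.1 118.4  50. ]
copy_camera [319.9 159.4  35.5  64.3] 0.56 [ 538.8 -335.    50. ]
sanding_block [323.7 210.8  32.2  17.5] 0.62 [458.8 -88.1  50. ]
tube [302.1 226.4  41.5  17. ] 0.73 [497.4  -4.5  50. ]
{'t': 0.75, 'qpos': array([-1.3,  0.4,  1.6, -0. ,  1.1, -0. ]), 'qvel': array([-0.,  0.,  0., -0., -0.,  0.]), 'joint_torque': array([  0. , -54.4, -27.4,   0.1,   0. ,  -0. ]), 'ee_pos': array([ 170.8, -601.2,  222.7]), 'orientation': array([ 3.1,  0.4, -0. ]), 'ft_force': array([-1. , -0.4, -0.5]), 'moment': array([-0.,  0.,  0.]), 'grasp_force': 0.0, 'width': 87.38675613140474}
```

View pics/top0.png

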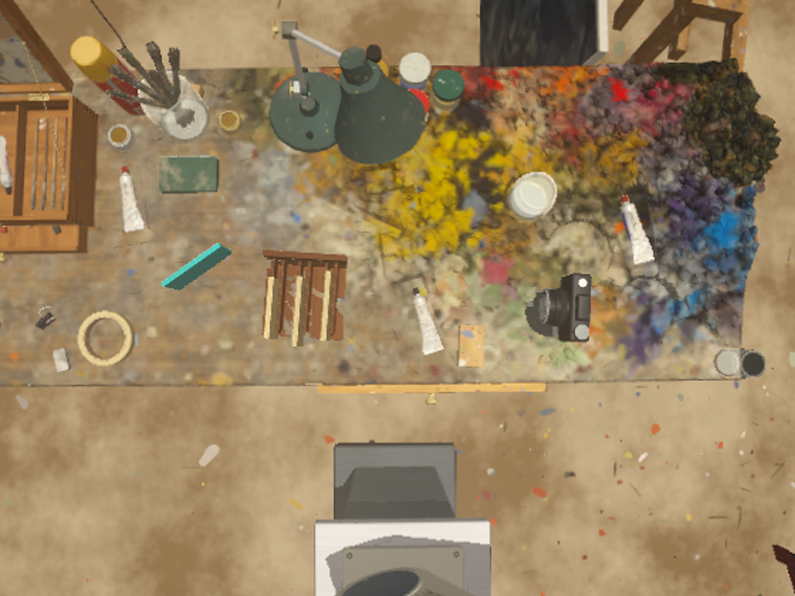

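View pics/side0.png

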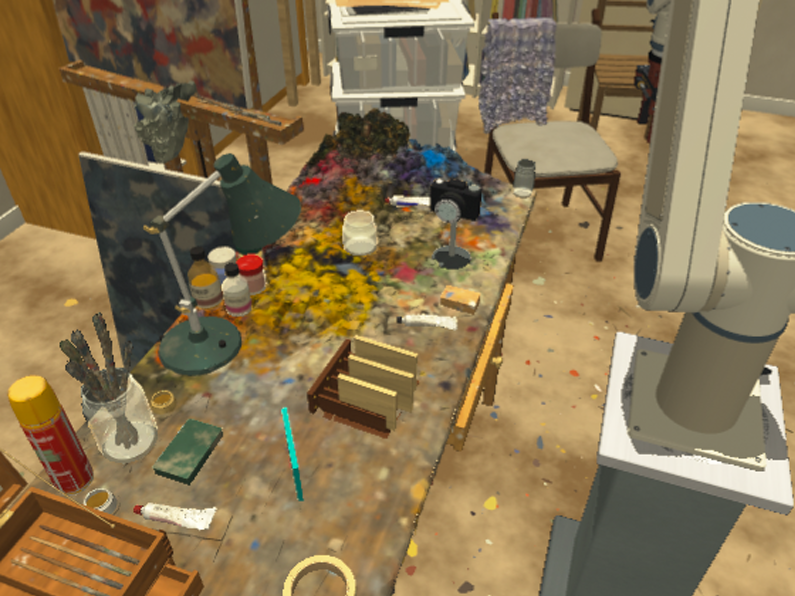

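The top view shows the rack at about (305,297) with its stop at the rear (row 255) and three panels whose front ends are at rows 338–346. The camera is at about (570,307) with its lens facing left, and the turquoise look-alike is at (197,267). The side view agrees, and the panels stand clear of their neighbours.

Run:
```python
from h import *
np.set_printoptions(precision=3,suppress=True)
T=pose(); print(T); d=cams.get_image("wrist"); print(np.array(d["mount"]),d["camera_matrix"],d["k1"])
tgt=np.array([480,170,330]); print((T[:3,:3].T@(tgt-T[:3,3]))/25)
```

```text
[[   0.962    0.273   -0.     170.794]
 [   0.273   -0.962   -0.    -601.185]
 [  -0.       0.      -1.     222.691]
 [   0.       0.       0.       1.   ]]
[[  -0.001   -0.969   -0.247   66.333]
 [   1.      -0.001   -0.001   -0.767]
 [   0.      -0.247    0.969 -161.792]
 [   0.       0.       0.       1.   ]] [[314.33    0.    282.105]
 [  0.    314.33  212.442]
 [  0.      0.      1.   ]] -0.04171377600146356
[ 20.328 -26.293  -4.293]
```

Emit:
move_arm --steps '[[[0,-1,-1],0,0],[[0.8,-1,-1],0,0],[[0.8,-1,-1],0,0],[[0.8,-1,-1],0,0],[[0.8,-1,0],0,0],[[0.8,-1,0],0,0],[[0.8,-1,0],0,0],[[0.8,-1,0],0,0],[[0.8,-1,0],0,0],[[0.8,-1,0],0,0],[[0.8,-1,0],0,0],[[0.8,-1,0],0,0],[[0.8,-1,0],0,0],[[0.8,-1,0],0,0],[[0.8,-1,0],0,0],[[0.8,-1,0],0,0],[[0.8,-1,0],0,0],[[0.8,-1,0],0,0],[[0.8,-1,0],0,0],[[0.8,-1,0],0,0]]'

```text
t: 2.47
ee_pos: [400.0, -14.7, 323.0]
orientation: [3.111, 0.434, 0.001]
ft_force: [0.6, -0.3, -0.2]
width: 88.1
grasp_force: 0.0
```

Emit:
move_arm --steps '[[[0.8,-1,0],0,1],[[0.8,-1,0],0,1],[[0.8,-1,0],0,1],[[0.8,-1,0],0,1],[[0.8,-1,0],0,1],[[0,-1,0],0,1],[[0,0,0],1,1],[[0,0,0],1,1],[[0,0,0],1,1],[[0,0,0],0,1],[[0,0,0],0,1]]'

```text
t: 3.38
ee_pos: [454.9, 155.3, 322.7]
orientation: [-3.141, -0.028, -0.0]
ft_force: [-1.2, 0.7, 0.2]
width: 17.9
grasp_force: 0.0
```

Run:
```python
from h import *
np.set_printoptions(precision=1,suppress=True)
s=shot("wrist"); save(s,"w1.png",scale=1.42); print(pose())
for t in ["rack","short_panel","full_panel_1"]:
    for r in cams.boxes_of("wrist",t): print(t,np.array(r["rect"]),round(r["p"],2),onz(s,r["rect"][:2],96)[0])
```

```text
[[  1.    0.    0.  454.9]
 [  0.   -1.    0.  155.2]
 [  0.   -0.   -1.  322.7]
 [  0.    0.    0.    1. ]]
rack [270.8  98.5 117.2 125.7] 0.97 [559.9 171.   96. ]
short_panel [227.4 117.2  16.4  86.9] 0.88 [538.  222.5  96. ]
short_panel [265.5 126.1  18.6 108.1] 0.36 [528.3 177.1  96. ]
full_panel_1 [305.8 114.7  17.3 106.2] 0.9 [542.3 129.3  96. ]
full_panel_1 [120.6  54.3 101.7  73.2] 0.78 [607.3 344.9  96. ]
full_panel_1 [267.2 123.5  18.7 102.3] 0.69 [531.4 175.1  96. ]
full_panel_1 [228.8 115.8  19.4  88.7] 0.64 [539.6 220.8  96. ]
```

View pics/w1.png

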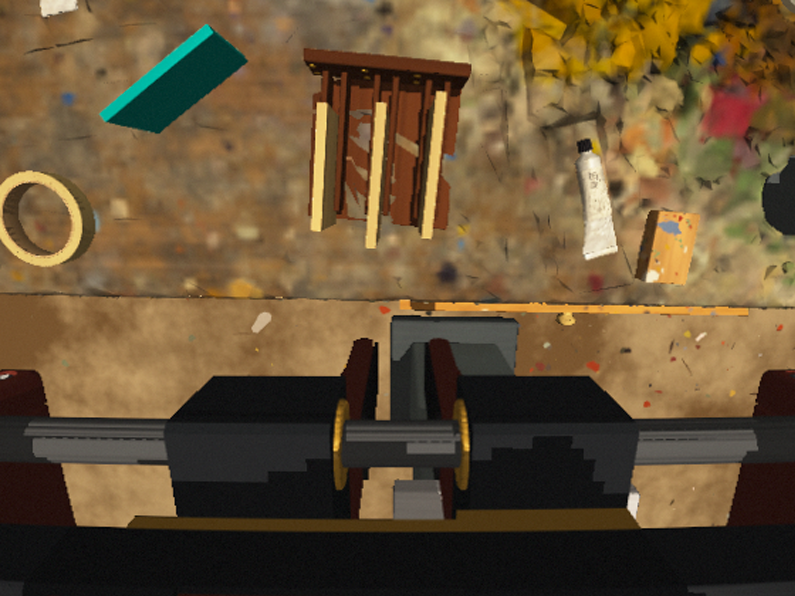

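The wrist view shows the rack with its stop-board rear edge from (304,50) to (470,66). The panel tops have front ends at about (317,230), (372,247) and (428,237), and none touches the stop.

```bash
cat > fit.py <<'E'
from h import *
def tops(s,zone):
    hsv=cv2.cvtColor(s["im"],cv2.COLOR_RGB2HSV); m=((hsv[...,2]>190)&(hsv[...,1]>40)&(hsv[...,1]<160)&(hsv[...,0]>12)&(hsv[...,0]<35)).astype(np.uint8)
    n,l,st,_=cv2.connectedComponentsWithStats(m); out=[]
    for i in range(1,n):
        if st[i,4]<200: continue
        v,u=np.nonzero(l==i); 
        c=onz(s,np.c_[u,v],96)[:,:2]
        if zone and np.hypot(*(c.mean(0)-zone))>110: continue
        (cx,cy),(w,h),a=cv2.minAreaRect(c.astype(np.float32))
        mu=c.mean(0); _,_,V=np.linalg.svd(c-mu,full_matrices=False); d=V[0]*np.sign(V[0,0]); t=(c-mu)@d
        lo,hi=np.percentile(t,[.5,99.5]); out.append((mu+d*lo,mu+d*hi,np.degrees(np.arctan2(d[1],d[0])),hi-lo,np.ptp((c-mu)@V[1])))
    return sorted(out,key=lambda o:-o[0][1])
E
python3 - <<'E'
from fit import *
np.set_printoptions(precision=1,suppress=True)
for n in ["wrist","top"]:
    s=shot(n)
    for o in tops(s,(545,175)): print(n,*o)
s=shot("wrist"); r=cams.cut_out("wrist","rack")[0]; m=r["pixels"].astype(np.uint8)
im=s["im"].copy(); v,u=np.nonzero(m)
# rear edge of stop board: topmost rack pixel per column
cols=np.arange(u.min()+3,u.max()-2); top=np.array([v[u==c].min()-.5 for c in cols])
P=onz(s,np.c_[cols,top],56)[:,:2]; k=np.polyfit(P[:,1],P[:,0],1); print("rear edge x=%.1f at y=175, angle %.2f"%(np.polyval(k,175),np.degrees(np.arctan(-k[0]))), P[0],P[-1])
e=onz(s,[[u.min()-.5,v[u==u.min()].mean()],[u.max()+.5,v[u==u.max()].mean()]],56); print(e)
E
```

```text
wrist [485.1 230.2] [588.3 222.6] -4.206040009672856 103.50357426429225 8.499446687471877
wrist [471.  182.9] [588.6 174.2] -4.25941573460324 117.93534664039322 8.278649292495626
wrist [480.2 134.2] [597.5 125.8] -4.088446720298062 117.55472411076401 9.214034635146056
wrist [622.  104.9] [632.6 133.3] 69.6451562020577 30.33732548580037 13.42414467914143
rear edge x=636.3 at y=175, angle -3.61 [640.9 240.9] [632.3  99.7]
[[635.1 245.5  56. ]
 [627.8  95.1  56. ]]
```

Emit:
move_arm --steps '[[[0,0,0],1,1],[[-0.48,-0.58,0],0,1],[[0,-0.58,1],0,1],[[0,0,1],0,1],[[0,0,1],0,1],[[0,0,1],0,1],[[0,0,1],0,1],[[0,0,1],0,1],[[0,0,1],0,1],[[0,0,1],0,1],[[0,0,1],0,1],[[0,0,1],0,1],[[0,0,0.8],0,1],[[0,0,0.3],0,1],[[0,0,0],0,1],[[0,0,0],0,1]]'

```text
t: 5.12
ee_pos: [445.3, 185.1, 45.4]
orientation: [3.14, -0.113, -0.0]
ft_force: [0.5, 0.3, 0.8]
width: 0.5
grasp_force: 0.0
```

Run:
```python
from h import *
np.set_printoptions(precision=3,suppress=True)
T=pose(); print(T, ctrl.get_obs()["width"], ctrl.get_obs()["ft_force"])
s=shot("wrist"); save(s,"w2.png",scale=1.42)
# lateral offset from mid-slot line in tool axes
d=T[:3,:3].T@(np.array([471,182.9,45])-T[:3,3]); print(d)
```

```text
[[  0.997  -0.072  -0.    445.311]
 [ -0.072  -0.997  -0.    185.116]
 [ -0.      0.     -1.     45.433]
 [  0.      0.      0.      1.   ]] 0.49248638888132895 [0.5   0.286 0.794]
[25.781  0.358  0.43 ]
```

View pics/w2.png

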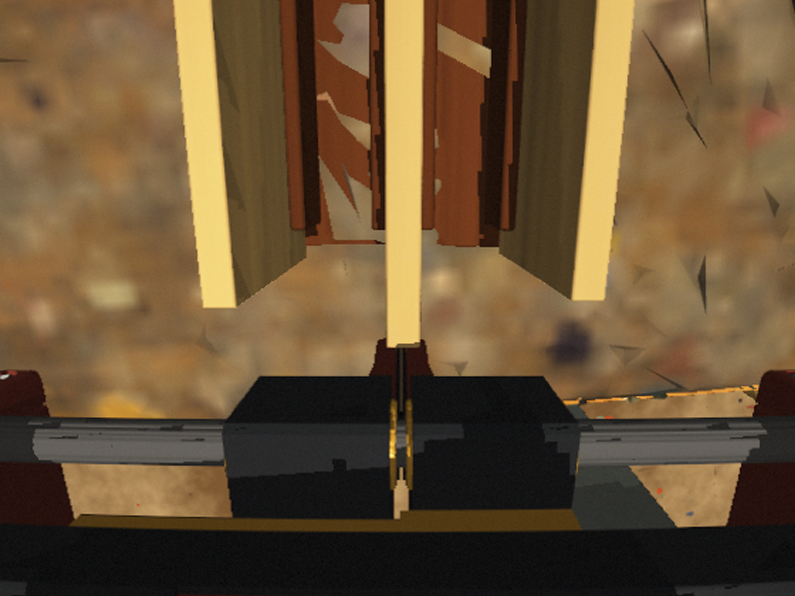

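The fingers are shut and centred on the middle panel's front end at about (403,345), and its neighbours are clear on both sides. Next is the push.

Emit:
move_arm --steps '[[[0.4,0,0],0,1],[[0.4,0,0],0,1],[[0.3,0,0],0,1],[[0.3,0,0],0,1],[[0.2,0,0],0,1],[[0.2,0,0],0,1],[[0,0,0],0,1]]'

```text
t: 5.75
ee_pos: [491.2, 181.8, 45.3]
orientation: [-3.139, 0.114, -0.002]
ft_force: [0.2, 0.3, 0.3]
width: 0.4
grasp_force: 0.0
```

Emit:
move_arm --steps '[[[0.1,0,0],0,1],[[0,0,0],0,1]]'

```text
t: 5.92
ee_pos: [492.5, 181.6, 45.1]
orientation: [3.14, -0.113, -0.0]
ft_force: [0.4, 0.4, -0.7]
width: 0.1
grasp_force: 0.0
```

Emit:
move_arm --steps '[[[0.1,0,0],0,1],[[0,0,0],0,1]]'

```text
t: 6.08
ee_pos: [494.5, 181.3, 45.0]
orientation: [3.139, -0.113, -0.002]
ft_force: [-1.1, -0.5, 0.0]
width: 0.5
grasp_force: 0.7
```

Emit:
move_arm --steps '[[[0.1,0,0],0,1],[[0,0,0],0,1]]'

```text
t: 6.25
ee_pos: [494.3, 180.9, 44.8]
orientation: [3.138, -0.114, -0.009]
ft_force: [-9.9, 1.7, 6.9]
width: 0.5
grasp_force: 5.1
```

Emit:
move_arm --steps '[[[0.06,0,0],0,1],[[0,0,0],0,1]]'

```text
t: 6.42
ee_pos: [494.3, 180.7, 44.7]
orientation: [3.137, -0.114, -0.014]
ft_force: [-16.2, 2.4, 11.5]
width: 0.8
grasp_force: 7.6
```

Run:
```python
from fit import *
np.set_printoptions(precision=1,suppress=True)
print(pose()[:3,3],ctrl.get_obs()["ft_force"])
for n in ["wrist","side"]: save(shot(n),n[0]+"3.png",[170,170,340,320] if n=="side" else None,4 if n=="side" else 1.2)
```

```text
[494.3 180.7  44.7] [-16.2   2.4  11.5]
```

View pics/s3.png

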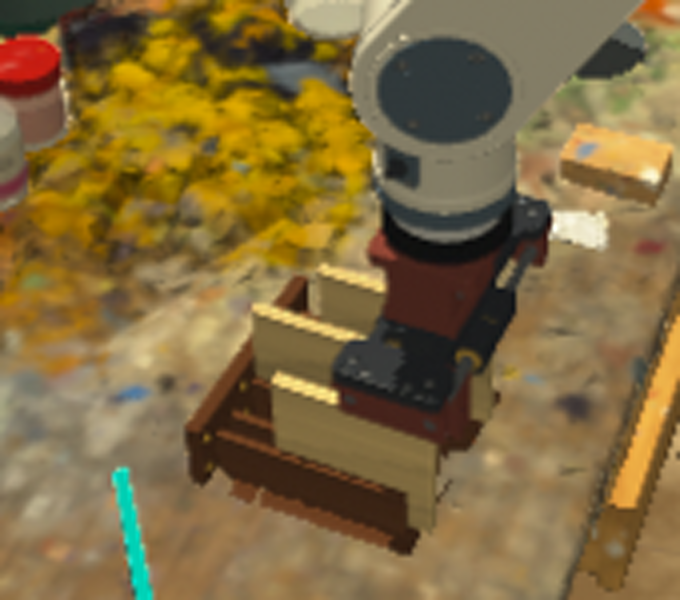

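The middle panel now touches the stop board (16 N). Back off, then do the right-hand panel and the left-hand one.

Emit:
move_arm --steps '[[[-0.2,0,0],0,1],[[-0.96,0,0],0,1],[[-1,0,0],0,1],[[0,0.96,0],0,1],[[0,0.96,0],0,1],[[0,0,0],0,1],[[0.4,0,0],0,1],[[0.4,0,0],0,1],[[0.4,0,0],0,1],[[0.3,0,0],0,1],[[0.2,0,0],0,1],[[0.1,0,0],0,1],[[0.1,0,0],0,1],[[0,0,0],0,1]]'

```text
t: 7.68
ee_pos: [489.3, 133.8, 45.1]
orientation: [-3.14, 0.113, -0.0]
ft_force: [0.7, -0.9, -0.2]
width: 0.5
grasp_force: 0.0
```

Emit:
move_arm --steps '[[[0.1,0,0],0,1],[[0,0,0],0,1]]'

```text
t: 7.85
ee_pos: [491.0, 133.5, 45.0]
orientation: [3.139, -0.113, -0.002]
ft_force: [-1.0, -0.2, -0.3]
width: 0.8
grasp_force: 0.8
```

Emit:
move_arm --steps '[[[0.1,0,0],0,1],[[0,0,0],0,1]]'

```text
t: 8.02
ee_pos: [490.8, 133.1, 44.8]
orientation: [3.138, -0.114, -0.01]
ft_force: [-8.9, 2.3, 6.3]
width: 0.5
grasp_force: 4.8
```

Emit:
move_arm --steps '[[[-0.2,0,0],0,1],[[-0.9,0,0],0,1],[[-1,0,0],0,1],[[0,-0.96,0],0,1],[[0,-0.96,0],0,1],[[0,-0.96,0],0,1],[[0,-0.96,0],0,1],[[0,0,0],0,1],[[0.4,0,0],0,1],[[0.4,0,0],0,1],[[0.4,0,0],0,1],[[0.4,0,0],0,1],[[0.3,0,0],0,1],[[0.2,0,0],0,1],[[0.2,0,0],0,1],[[0.1,0,0],0,1],[[0.1,0,0],0,1],[[0,0,0],0,1]]'

```text
t: 9.52
ee_pos: [511.2, 228.4, 45.2]
orientation: [-3.139, 0.114, -0.0]
ft_force: [1.3, -0.6, 0.6]
width: 0.6
grasp_force: 0.0
```

Emit:
move_arm --steps '[[[0.1,0,0],0,1],[[0,0,0],0,1]]'

```text
t: 9.68
ee_pos: [513.0, 228.2, 45.1]
orientation: [3.139, -0.113, -0.001]
ft_force: [-1.4, 0.1, 0.6]
width: 0.2
grasp_force: 0.7
```

Emit:
move_arm --steps '[[[0.1,0,0],0,1],[[0,0,0],0,1]]'

```text
t: 9.85
ee_pos: [512.9, 227.8, 44.9]
orientation: [3.138, -0.114, -0.009]
ft_force: [-10.7, 1.6, 8.4]
width: 0.6
grasp_force: 5.3
```

The contacts agree: middle and right stop at the same depth, and the left one stops 15 mm further back, so the left panel is the short one. Retreat upward and check.

Emit:
move_arm --steps '[[[-0.2,0,0],0,1],[[-0.8,0,0],0,1],[[-0.5,0,-0.8],0,0.6],[[0,0,-1],0,0.6],[[0,0,-1],0,0.6],[[0,0,-1],0,0.6],[[0,0,-1],0,0.6],[[0,0,-1],0,0.6],[[0,0,-1],0,0.6],[[0,0,-1],0,0.6],[[0,0,0],0,0.6],[[0,0,0],0,0.6]]'

```text
t: 10.85
ee_pos: [479.3, 231.2, 241.6]
orientation: [-3.138, 0.113, -0.006]
ft_force: [0.0, 0.0, -0.1]
width: 34.9
grasp_force: 0.0
```

Run:
```python
from fit import *
np.set_printoptions(precision=2,suppress=True)
T=pose(); o=ctrl.get_obs(); print(T[:3,3],o["width"])
s=shot("wrist"); save(s,"w4.png",scale=1.42)
for p in tops(s,(560,175)):
    print(*p); c=np.r_[(p[0]+p[1])/2,96]; print("  tool offset",(T[:3,:3].T@(c-T[:3,3]))/25)
t=shot("top")
for n,s2 in (("top",t),("side",shot("side"))):
  for name in ("copy_camera","lens","sanding_block","tube"):
    for r in cams.boxes_of(n,name)[:2]: print(n,name,np.array(r["rect"]),round(r["p"],2))
save(t,"t4.png",[340,170,440,270],6)
```

```text
[479.29 231.2  241.62] 34.873198624476274
[523.81 227.85] [627.56 219.86] -4.403331591662968 104.06169036427497 8.664699527724554
  tool offset [3.85 0.03 5.84]
[505.84 180.39] [623.4  172.08] -4.046371511991666 117.84910815902036 9.221953465716789
  tool offset [3.54 1.96 5.83]
[502.45 132.13] [619.57 124.01] -3.9676897239379927 117.39648864499671 12.171017415463536
  tool offset [3.54 3.89 5.83]
[619.68 103.41] [634.59 156.98] 74.45565437025157 55.6090204908015 17.300907814464452
  tool offset [6.17 3.61 5.84]
top copy_camera [390.5 216.8  46.2  54.1] 0.79
top lens [391.5 216.1  47.8  47.8] 0.77
top lens [301.9 227.7  22.5  41.8] 0.54
top sanding_block [332.1 244.2  20.4  29.3] 0.57
top sanding_block [231.9 206.9  11.7  51.9] 0.48
top tube [302.2 226.6  24.6  45.5] 0.63
top tube [190.8 200.8  14.2  46.1] 0.61
side copy_camera [320.1 159.8  33.6  67.4] 0.98
side lens [321.7 157.2  36.2  62. ] 0.57
side sanding_block [324.4 210.8  29.1  21.1] 0.89
side tube [254.6 277.9  78.6  64.5] 0.73
side tube [307.2 225.7  32.1  11.7] 0.72
```

View pics/w4.png

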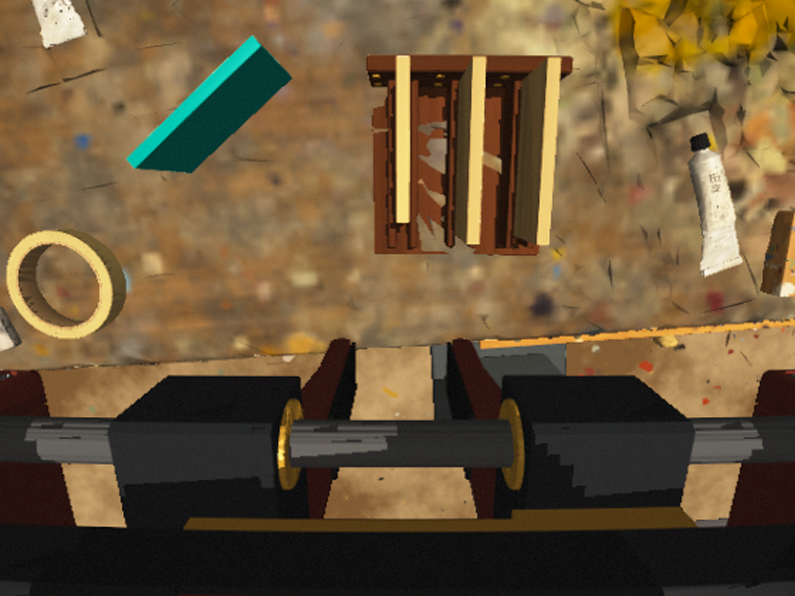

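All three panel rears meet the stop board (row about 57). The left panel's front ends at row 222 against about 244 for the others, so it is the short one. Grasp it.

Emit:
move_arm --steps '[[[0.96,0,0],0,0.6],[[0.96,0,0],0,0.6],[[0.96,0,0],0,0.6],[[0.96,0.02,0],0,0.6],[[0,0,1],0,0.6],[[0,0,1],0,0.6],[[0,0,1],0,0.6],[[0,0,1],0,0.6],[[0,0,1],0,0.6],[[0,0,1],0,0.6],[[0,0,0.9],0,0.6],[[0,0,0.44],0,0.6],[[0,0,0],0,0.6]]'

```text
t: 12.48
ee_pos: [572.4, 222.6, 54.0]
orientation: [3.138, -0.114, -0.007]
ft_force: [-0.4, -0.1, 0.1]
width: 34.9
grasp_force: 0.0
```

Emit:
move_arm --steps '[[[0,0,0],0,1],[[0,0,0],0,1],[[0,0,0],0,1],[[0,0,0],0,1],[[0,0,0],0,1],[[0,0,0],0,1]]'

```text
t: 12.98
ee_pos: [574.9, 223.6, 58.0]
orientation: [-3.139, 0.113, -0.003]
ft_force: [-1.8, 0.5, 6.3]
width: 9.2
grasp_force: 30.0
```

Emit:
move_arm --steps '[[[0,0,-0.2],0,1],[[0,0,-0.4],0,1],[[0,0,-0.6],0,1],[[0,0,-0.8],0,1],[[0,0,-0.8],0,1],[[0,0,-0.8],0,1],[[0,0,-0.8],0,1],[[0,0,-0.6],0,1],[[0,0,-0.3],0,1],[[0,0,0],0,1]]'

```text
t: 13.82
ee_pos: [575.2, 223.7, 191.6]
orientation: [-3.138, 0.113, -0.005]
ft_force: [0.5, 0.1, -0.0]
width: 9.4
grasp_force: 30.0
```

Run:
```python
from h import *
np.set_printoptions(precision=2,suppress=True)
T=pose(); o=ctrl.get_obs(); print(T,o["width"],o["grasp_force"])
for n in ("top","side"):
    s=shot(n); r=cams.cut_out(n,"copy_camera")[0]; np.savez(n+"c.npz",m=r["pixels"]); v,u=np.nonzero(r["pixels"]); print(n,r["p"],u.min(),u.max(),v.min(),v.max())
    im=s["im"].copy(); c=[345,175,435,265] if n=="top" else [290,110,360,200]
    b=im[c[1]:c[3],c[0]:c[2],::-1]; cv2.imwrite(f"pics/{n}5.png",cv2.resize(b,(400,400 if n=="top" else 514),interpolation=cv2.INTER_CUBIC))
a=cv2.imread("pics/top5.png"); b=cv2.resize(cv2.imread("pics/side5.png"),(311,400)); cv2.imwrite("pics/cam5.png",np.hstack([a,b]))
```

```text
[[  1.    -0.07   0.   575.16]
 [ -0.07  -1.     0.   223.69]
 [  0.    -0.    -1.   191.57]
 [  0.     0.     0.     1.  ]] 9.403612258989565 29.999734461307526
top 0.66 369 416 192 241
side 0.81 302 339 126 190
```

View pics/cam5.png

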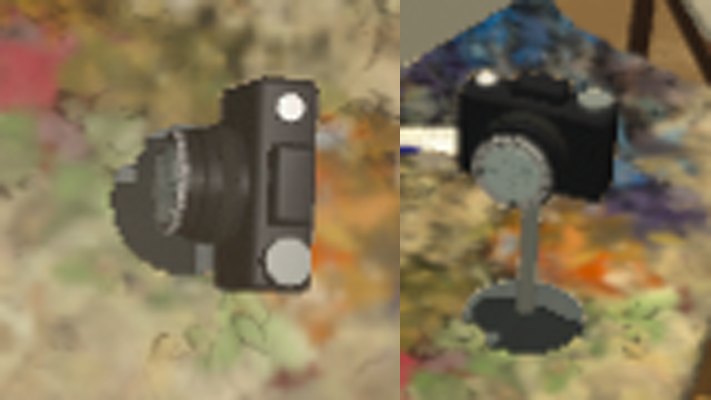

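Run:
```python
from h import *
np.set_printoptions(precision=1,suppress=True)
t=shot("top"); s=shot("side")
f=lambda p:[345+p[0]/4.44,175+p[1]/4.44]
print("body top corners",onz(t,[f(p) for p in[(240,77),(318,85),(310,290),(217,290)]],194))
print("base side",onz(s,[[290+(525-400)/4.44,110+318/4.44]],0), "base left edge top",onz(t,[f((112,195))],0))
print("lens front centre side", onz(s,[[290+(511-400)/4.44,110+170/4.44]],160), "top", onz(t,[f((168,183))],160))
```

```text
body top corners [[ 580.8 -252.4  194. ]
 [ 576.5 -291.5  194. ]
 [ 475.  -284.2  194. ]
 [ 475.5 -237.8  194. ]]
base side [[ 526.8 -281.6    0. ]] base left edge top [[ 530.5 -231.7    0. ]]
lens front centre side [[ 530.5 -227.8  160. ]] top [[ 530.  -223.7  160. ]]
```

The crop shows the camera with its lens pointing left (towards +y): lens front at about (168,183), body top at about (267,187), base disc at (525,318) in the side view. That puts the origin at about (528,-278) and the lens at about (530,-226), 52 mm apart, which fits the 50 mm given. Carry the panel high and look again from nearer.

Emit:
move_arm --steps '[[[-0.1,0.3,-0.4],0,1],[[-0.3,0.7,-0.6],0,1],[[-0.3,0.9,-0.6],0,1],[[-0.3,0.9,-0.6],0,1],[[-0.3,0.9,-0.6],0,1],[[-0.3,0.9,-0.6],0,1],[[-0.3,0.9,-0.6],0,1],[[-0.3,0.9,-0.4],0,1],[[-0.3,0.9,0],0,1],[[-0.3,0.9,0],0,1],[[-0.3,0.9,0],0,1],[[-0.2,0.9,0],0,1],[[0,0.9,0],0,1],[[0,0.7,0],0,1],[[0,0.5,0],0,1],[[0,0,0],0,1],[[0,0,0],0,1]]'

```text
t: 15.53
ee_pos: [469.6, -72.9, 299.4]
orientation: [-3.139, 0.116, 0.0]
ft_force: [-0.2, -0.1, -0.8]
width: 8.8
grasp_force: 30.0
```

Run:
```python
from h import *
np.set_printoptions(precision=3,suppress=True)
T=pose(); print(T,ctrl.get_obs()["width"])
s=shot("wrist"); r=cams.cut_out("wrist","copy_camera"); print([(np.round(q["rect"]),q["p"]) for q in r])
cv2.imwrite("pics/w6full.png",s["im"][:,:,::-1]); save(s,"w6.png",scale=1.42); np.savez("w6.npz",m=r[0]["pixels"] if r else 0,**s)
for n in ("top","side"):
    q=shot(n); m=cams.cut_out(n,"copy_camera")[0]; np.savez(n+"6.npz",m=m["pixels"],**q); print(n,np.round(m["rect"]),m["p"])
```

```text
[[  0.997  -0.074  -0.    469.607]
 [ -0.074  -0.997   0.    -72.94 ]
 [ -0.     -0.     -1.    299.375]
 [  0.      0.      0.      1.   ]] 8.845688979506772
[(array([467., 123., 150., 127.]), 0.71)]
top [393. 210.  45.  39.] 0.79
side [302. 226.  42.   9.] 0.66
```

View pics/w6.png

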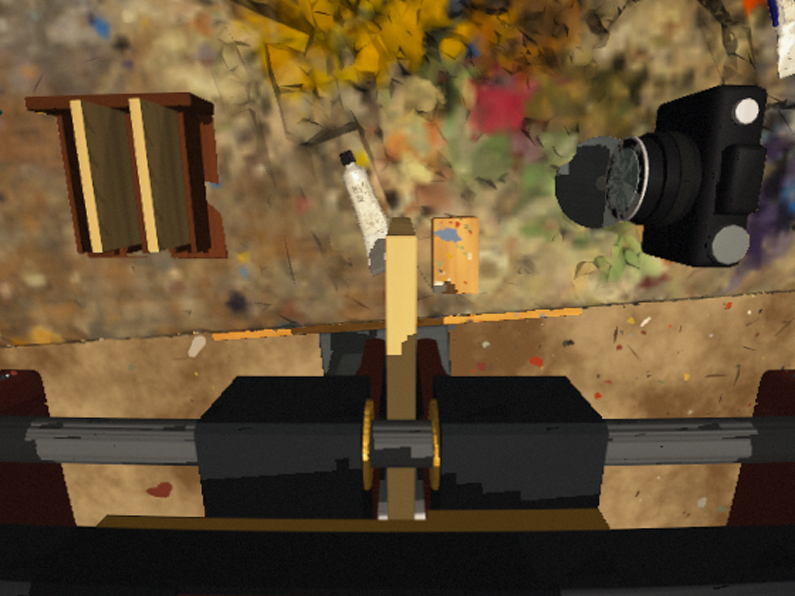

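The wrist view shows the panel held centred in the fingers (top edge at about (400,290)) and the two full panels still flush in the rack. The camera is at (700,175), its lens rim at (628,178), with the base disc edge at (556,185). I'll fit the camera model to the three masks.

```bash
cat > camfit.py <<'E'
from h import *
from scipy.optimize import minimize
np.set_printoptions(precision=2,suppress=True)
a=np.linspace(0,2*np.pi,40,endpoint=False); c,s_=np.cos(a),np.sin(a)
def cyl(r,z0,z1): return np.vstack([np.c_[r*c,r*s_,0*a+z] for z in(z0,z1)])
parts=[cyl(45,0,6),cyl(6,0,126),
 np.vstack([np.c_[0*a+x,27*c,160+27*s_] for x in(-50,-17)]),
 np.array([[x,y,z] for x in(-17,17) for y in(-54,54) for z in(126,194)]),]
def place(P,p):
    k,q=np.cos(p[2]),np.sin(p[2]); return np.c_[p[0]+k*P[:,0]-q*P[:,1],p[1]+q*P[:,0]+k*P[:,1],P[:,2]]
def sil(s,p,S=4):
    m=np.zeros((420*S,560*S),np.uint8)
    for P in parts:
        h=cv2.convexHull(proj(s,place(P,p)).astype(np.float32)); cv2.fillConvexPoly(m,np.round((h+.5)*S).astype(np.int32),1)
    return cv2.resize(m.astype(np.float32),(560,420),interpolation=cv2.INTER_AREA)
D=[]
w=np.load("w6.npz"); D.append(({k:w[k] for k in("im","K","k1","C")},w["m"]))
for n in("top","side"):
    z=np.load(n+"6.npz"); D.append(({k:z[k] for k in("im","K","k1","C")},np.load(n+"c.npz")["m"]))
def iou(d,p): r=sil(d[0],p); m=d[1].astype(float); return np.minimum(r,m).sum()/np.maximum(r,m).sum()
def fit(ds,p0=(528,-278,-1.53)):
    f=lambda p:-sum(iou(d,(p[0],p[1],p[2]/50)) for d in ds)/len(ds)
    x0=np.array([p0[0],p0[1],p0[2]*50]); r=minimize(f,x0,method="Nelder-Mead",options=dict(initial_simplex=x0+np.vstack([np.zeros(3),8*np.eye(3)]),xatol=.05,fatol=1e-4,maxiter=150))
    p=r.x.copy(); p[2]/=50; return p,-r.fun
if __name__=="__main__":
    for n,ds in(("w",D[:1]),("t",D[1:2]),("s",D[2:]),("all",D)):
        p,v=fit(ds); ax=np.array([np.cos(p[2]),np.sin(p[2])]); print(n,p[:2],np.degrees(p[2]),"iou",v,"lens",p[:2]-50*ax,"target",p[:2]-200*ax)
    im=D[0][0]["im"].copy(); m=(sil(D[0][0],p)>.5).astype(np.uint8)
    cs,_=cv2.findContours(cv2.resize(m,None,fx=3,fy=3,interpolation=cv2.INTER_NEAREST)[120:620,1100:1680],cv2.RETR_EXTERNAL,cv2.CHAIN_APPROX_NONE)
    b=cv2.resize(im,None,fx=3,fy=3)[120:620,1100:1680,::-1].copy(); cv2.drawContours(b,cs,-1,(0,255,0),1)
    P=place(np.vstack([parts[2][:40],parts[3]]),p); 
    for u in proj(D[0][0],P): cv2.circle(b,(int(u[0]*3+1-1100),int(u[1]*3+1-120)),2,(0,0,255),-1)
    cv2.imwrite("pics/fit7.png",b)
E
python3 camfit.py
```

```text
w [ 526.74 -275.29] -95.18925209880344 iou 0.9362053936501945 lens [ 531.26 -225.5 ] target [544.83 -76.11]
t [ 529.06 -271.4 ] -97.20267572065305 iou 0.9098192345238496 lens [ 535.33 -221.8 ] target [554.13 -72.98]
s [ 529.03 -279.34] -92.91823953913276 iou 0.9201017400783237 lens [ 531.57 -229.41] target [539.21 -79.6 ]
all [ 528.42 -274.84] -93.26704308739761 iou 0.9076012897999005 lens [ 531.27 -224.92] target [539.82 -75.16]
```

View pics/fit7.png

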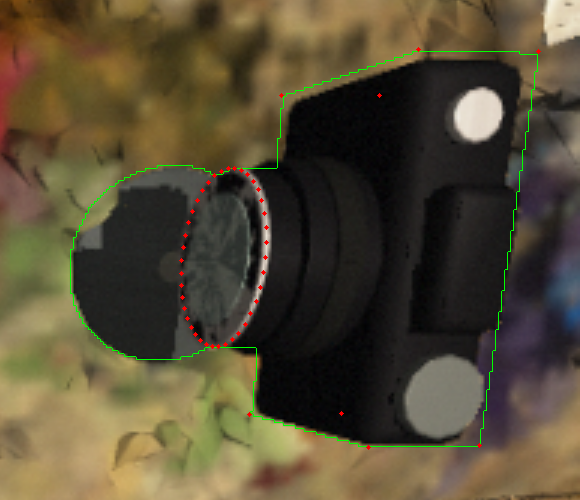

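Run:
```python
from camfit import *
s=D[0][0]; g=lambda L:(np.array(L,float)+[1100,120]-1)/3
ang=lambda A:np.degrees(np.arctan2(A[0,1]-A[1,1],A[0,0]-A[1,0]))
for z in(194,200,204):
    A=onz(s,g([(478,114),(444,396)]),z); print("knobs",z,A[:,:2].ravel(),ang(A), np.linalg.norm(A[0]-A[1]))
    A=onz(s,g([(519,80),(484,395)]),z); print("rear",z,A[:,:2].ravel(),ang(A))
# free body-dims fit in each view and jointly
def f(q,ds):
    parts[3]=np.array([[x,y,z] for x in(q[5]-17,q[5]+17) for y in(-q[3],q[3]) for z in(126,q[4])])
    return -sum(iou(d,(q[0],q[1],q[2]/50)) for d in ds)/len(ds)
for n,ds in(("w",D[:1]),("t",D[1:2]),("all",D)):
    x0=np.array([528,-276,-1.63*50,52,192,0.]); r=minimize(f,x0,(ds,),method="Nelder-Mead",options=dict(initial_simplex=x0+np.vstack([np.zeros(6),5*np.eye(6)]),maxiter=350,fatol=1e-4,xatol=.05))
    p=r.x; th=p[2]/50; ax=np.array([np.cos(th),np.sin(th)]); print(n,p,-r.fun,np.degrees(th),"lens",p[:2]-50*ax,"target",p[:2]-200*ax)
# rim only: silver rim ellipse extremes vs model for yaw choices
```

```text
knobs 194 [ 566.1  -278.99  489.12 -276.32] -1.9903238233594769 77.03302509309678
rear 194 [ 574.37 -289.98  488.6  -288.49] -0.9941712924396843
knobs 200 [ 565.42 -274.46  490.16 -271.85] -1.990323823359496 75.30300017809623
rear 200 [ 573.5  -285.2   489.66 -283.75] -0.9941712924396945
knobs 204 [ 564.96 -271.44  490.86 -268.86] -1.990323823359495 74.14965023476249
rear 204 [ 572.92 -282.02  490.36 -280.58] -0.9941712924396745
w [ 527.51 -276.6   -82.16   52.7   190.01   -0.5 ] 0.9618368110788809 -94.15004994996119 lens [ 531.13 -226.73] target [541.99 -77.13]
t [ 528.19 -274.28  -84.19   52.49  192.91   -5.17] 0.948340006377777 -96.47526284398964 lens [ 533.83 -224.6 ] target [550.75 -75.56]
all [ 527.88 -275.63  -82.14   51.63  197.04   -5.18] 0.9228259942334803 -94.12597241017922 lens [ 531.48 -225.76] target [542.27 -76.15]
```

The lens centre agrees well between the fits (about 531,-226), but the yaw is only known to about ±2°. A look from straight above will fix it, with the panel high and to the robot's side of the camera.

Emit:
move_arm --steps '[[[-0.3,0.3,0],0,1],[[-0.4,0.6,0],0,1],[[-0.3,0.9,0],0,1],[[0,0.9,0],0,1],[[0,0.9,0],0,1],[[0,0.9,0],0,1],[[0,0.9,0],0,1],[[0,0.9,0],0,1],[[0,0.9,0],0,1],[[0,0.6,0],0,1],[[0,0.4,0],0,1],[[0,0,0],0,1],[[0,0,0],0,1]]'

```text
t: 16.92
ee_pos: [429.9, -274.9, 299.0]
orientation: [-3.139, 0.115, 0.001]
ft_force: [-0.2, 0.8, -1.9]
width: 8.7
grasp_force: 30.0
```

Run:
```python
from h import *
np.set_printoptions(precision=2,suppress=True)
print(pose()[:3,3])
s=shot("wrist"); r=cams.cut_out("wrist","copy_camera"); print([(np.round(q["rect"]),q["p"]) for q in r])
np.savez("w8.npz",m=r[0]["pixels"],**s)
c=[200,20,360,180]; b=cv2.resize(s["im"][c[1]:c[3],c[0]:c[2],::-1],None,fx=3.7,fy=3.7,interpolation=cv2.INTER_CUBIC)
b=np.clip(b.astype(float)*1.6,0,255).astype(np.uint8)
cv2.imwrite("pics/w8.png",b)
```

```text
[ 429.86 -274.95  298.98]
[(array([260.,  90.,  98., 137.]), 0.7)]
```

View pics/w8.png

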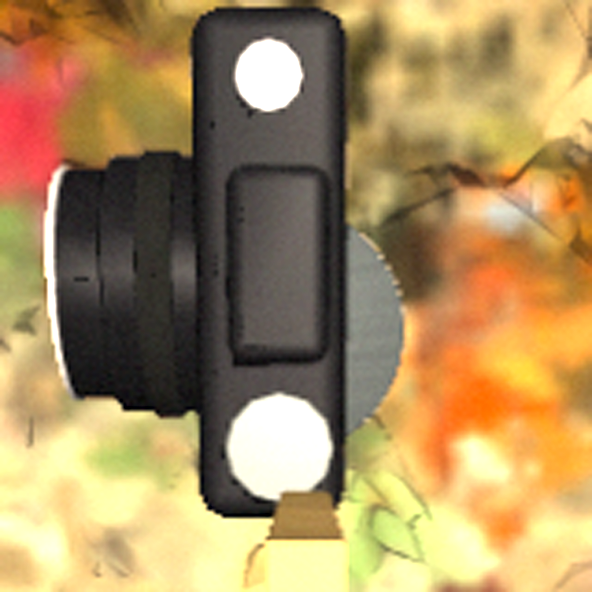

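Run:
```python
from camfit import *
w=np.load("w8.npz"); s={k:w[k] for k in("im","K","k1","C")}
# sub-pixel body side edges: per row, gradient extremum near the eye-picked edges
g=cv2.cvtColor(s["im"],cv2.COLOR_RGB2GRAY).astype(float)
pts={"L":[],"R":[]}
for v in range(30,150):
    for k,u0 in(("L",200+195/3.7),("R",200+346/3.7)):
        u=np.arange(int(u0)-5,int(u0)+6); row=g[v,u[0]-1:u[-1]+2]; d=np.abs(row[2:]-row[:-2])
        if d.max()>25: i=d.argmax(); pts[k].append((u[i],v))
for k in pts:
    if k=="R": P=np.array([p for p in pts[k] if p[1]<75])
    else: P=np.array([p for p in pts[k] if p[1]<58 or p[1]>135])
    W=onz(s,P,188)[:,:2]; c=np.polyfit(W[:,0],W[:,1],1)
    for _ in range(3):
        e=W[:,1]-np.polyval(c,W[:,0]); W=W[abs(e)<1.0+0*e] if (abs(e)<1).sum()>8 else W; c=np.polyfit(W[:,0],W[:,1],1)
    print(k,len(W),"angle",np.degrees(np.arctan(c[0])),"y at x=528",np.polyval(c,528))
e=lambda L:np.array(L,float)/3.7+[200,20]-.5
A=onz(s,e([(195,40),(202,490),(346,40),(344,490)]),188); print(A[:,:2])
print("angles",[np.degrees(np.arctan2(A[i,1]-A[i+1,1],A[i,0]-A[i+1,0])) for i in(0,2)])
print("knobs",onz(s,e([(268,75),(280,446)]),200)[:,:2])
print("body ends",onz(s,e([(270,8),(270,516)]),188)[:,:2])
print("barrel front edges z160",onz(s,e([(62,170),(74,397),(42,280)]),160)[:,:2], "z187",onz(s,e([(45,240)]),187)[:,:2])
print("base right",onz(s,e([(404,325)]),5)[:,:2])
D8=[(s,w["m"])]
def f(q,ds):
    parts[3]=np.array([[x,y,z] for x in(q[5]-17,q[5]+17) for y in(-q[3],q[3]) for z in(126,q[4])])
    return -sum(iou(d,(q[0],q[1],q[2]/50)) for d in ds)/len(ds)
for n,ds in(("w8",D8),("w6+w8",D8+D[:1])):
    x0=np.array([528,-276,-1.63*50,52,190,0.]); r=minimize(f,x0,(ds,),method="Nelder-Mead",options=dict(initial_simplex=x0+np.vstack([np.zeros(6),4*np.eye(6)]),maxiter=350,fatol=1e-4,xatol=.05))
    p=r.x; th=p[2]/50; ax=np.array([np.cos(th),np.sin(th)]); print(n,p,-r.fun,np.degrees(th),"lens",p[:2]-50*ax,"target",p[:2]-200*ax)
T=pose(); print("tool yaw",np.degrees(np.arctan2(T[1,0],T[0,0])))
```

```text
L 42 angle -4.248986725140296 y at x=528 -256.7265731555139
R 42 angle -3.840502852572335 y at x=528 -290.48886987146204
[[ 576.43 -261.43]
 [ 481.55 -254.07]
 [ 574.   -293.59]
 [ 479.11 -286.8 ]]
angles [np.float64(-4.432207375094564), np.float64(-4.093896648949096)]
knobs [[ 565.12 -276.55]
 [ 490.37 -273.12]]
body ends [[ 581.47 -277.91]
 [ 474.44 -269.26]]
barrel front edges z160 [[ 558.56 -224.95]
 [ 505.45 -221.63]
 [ 533.82 -217.05]] z187 [[ 538.77 -224.34]]
base right [[ 527.09 -318.31]]
w8 [ 528.25 -273.33  -81.93   52.73  190.51    0.26] 0.9530226464533034 -93.88779037289865 lens [ 531.64 -223.44] target [541.82 -73.79]
w6+w8 [ 527.71 -273.99  -82.04   52.28  191.77   -0.19] 0.9486721144167822 -94.01463826508517 lens [ 531.21 -224.11] target [541.71 -74.48]
tool yaw -4.1107583360388205
```

Run:
```python
from camfit import *
w=np.load("w6.npz"); s={k:w[k] for k in("im","K","k1","C")}
g=cv2.cvtColor(s["im"],cv2.COLOR_RGB2GRAY).astype(float)[140:185,275:290].mean(1); d=np.diff(g); i=np.argsort(-abs(d))[:6]; print([(140.5+k,round(d[k],1)) for k in sorted(i)])
T=np.array([[.9973,-.074,0],[-.074,-.9973,0],[0,0,-1.]]).T
for v,z in((235/1.42,38),(218/1.42,-52)):
    P=onz(s,[[400/1.42,v]],299.4+z)[0]; print(T@(P-[469.6,-72.94,299.4]))
# columns of top edge sides
r=s["im"][190,262:305].mean(1); print(np.round(r))
TT=pose(); print("units to target",TT[:3,:3].T@(np.array([542.3,-74.5,167])-TT[:3,3])/25)
```

```text
[(np.float64(147.5), np.float64(8.3)), (np.float64(152.5), np.float64(-41.1)), (np.float64(164.5), np.float64(-9.9)), (np.float64(165.5), np.float64(104.8)), (np.float64(166.5), np.float64(14.3)), (np.float64(167.5), np.float64(7.5))]
[ 53.58  -0.75 -38.  ]
[52.47 -0.87 52.  ]
[101. 103. 106. 108. 107. 107. 102.  99.  94. 120. 168. 182. 182. 182.
 182. 182. 181. 181. 182. 183. 181. 180. 182. 184. 183. 183. 184. 184.
 183. 183. 175. 147. 119. 115. 116. 122. 120. 120. 117. 116. 116.  98.
  59.]
units to target [ 3.91 -8.29  5.29]
```

The overhead view shows the body edges at columns about 195 and 346. They give a yaw of -94.0°, which matches the tool's -4.1°, and an origin of about (528,-274), with a measured body depth of 33.8 mm and length of 107 mm as expected. The panel is upright and centred on the TCP in x to within 0.6 mm. Go to the hold pose.

Emit:
move_arm --steps '[[[0,-0.3,0],0,1],[[0,-0.7,0],0,1],[[0,-0.9,0],0,1],[[0,-0.9,0],0,1],[[0,-0.9,0],0,1],[[0,-0.9,0],0,1],[[0.3,-0.9,0],0,1],[[0.7,-0.9,0],0,1],[[0.8,-0.8,0.4],0,1],[[0.8,-0.6,0.7],0,1],[[0.7,-0.4,0.9],0,1],[[0.4,-0.09,0.9],0,1],[[0.18,0,0.9],0,1],[[0,0,0.8],0,1],[[0,0,0.5],0,1],[[0,0,0.19],0,1],[[0,0,0],0,1],[[0,0,0],0,1],[[0,0,0],0,1]]'

```text
t: 18.6
ee_pos: [542.7, -75.2, 168.1]
orientation: [3.139, -0.113, 0.003]
ft_force: [-0.2, -0.7, -0.7]
width: 9.1
grasp_force: 30.0
```

Run:
```python
from camfit import *
T=pose(); o=ctrl.get_obs(); print(T,o["width"],o["grasp_force"],o["t"])
print("err units",T[:3,:3].T@(np.array([541.7,-74.5,167])-T[:3,3])/25)
a=[shot("wrist"),shot("side")]
cv2.imwrite("pics/fin.png",cv2.resize(np.hstack([a[0]["im"],a[1]["im"]])[:,:,::-1],(800,300),interpolation=cv2.INTER_AREA))
```

```text
[[  1.    -0.07   0.   542.68]
 [ -0.07  -1.    -0.   -75.16]
 [  0.     0.    -1.   168.11]
 [  0.     0.     0.     1.  ]] 9.128927344971535 29.99975860118866 18.6
err units [-0.04 -0.02  0.04]
```

View pics/fin.png

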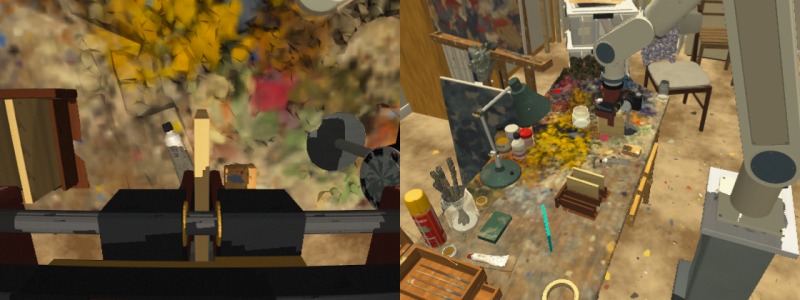

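The panel is held in front of the lens, and the two full panels stand flush in the rack in both views. The tube and sanding block have not moved. One last trim of about 1 mm, then hand in.

Emit:
move_arm --steps '[[[-0.04,-0.02,0.04],0,1],[[0,0,0],0,1],[[0,0,0],0,1],[[0,0,0],0,1],[[0,0,0],0,1],[[0,0,0],0,1]]'

```text
t: 19.2
ee_pos: [541.0, -74.9, 165.9]
orientation: [-3.14, 0.114, 0.0]
ft_force: [-0.4, -0.9, -0.1]
width: 9.2
grasp_force: 30.0
```

Run:
```python
from h import *
o=ctrl.get_obs(); print(o["ee_pos"],o["width"],abs(o["qvel"]).max())
print(ctrl.close_job())
```

```text
[541.03395966 -74.86655169 165.9214545 ] 9.15172987388669 0.0017745150831245666
the job is handed in; nothing more can be done
None
```

The job is handed in, with no verdict returned: all three panels were pushed flush, the left one proved to be the short one, and it is held upright and square about 15 cm in front of the lens, within about 1 mm of the pose I measured (itself good to 1–2 mm).

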